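Find the empty cell of the parts tray by its rocking lid and push it open

TASK

One of the four cells in the white parts tray is empty and needs refilling. Press down on the blue dots with a fingertip, one lid after another, until you find the lid that rocks, then push that lid's raised edge over, towards its blue-dot end, until the lid stands open steeply and stays there by itself. Leave the tray standing where it is, without lifting or shoving it, and do not disturb the things around it.

Things in the scene. Friction and masses are not known exactly. Their poses are not given: they have to be found in the camera images.
- tray: White parts tray standing loose on the bench, 128 (x) by 294 (y) by 62 mm high, about 2.5 kg filled. Origin: centre of the underside, z up; its -x side (blue dots) faces the robot. Four lidded cells side by side along y, each 100 by 62 mm inside and 57 mm deep; walls 14 mm thick outside, 6 mm between cells. Three are full; the empty one differs every time and cannot be seen.
- lid1 (a joint): Angle in rad of lid 1 (lid 1 at the tray's +y end, 4 at its -y end): 0 closed, growing as the blue-dot end sinks into the cell and the opposite (+x) end rises; stop at 1.4. All lids are alike: grey plates 94 by 58 by 5 mm on a brass cross pin along the tray's y, 59.5 mm above the tray's underside, 44 mm from the dot end and 50 mm from the other.
- lid2 (a joint): Angle in rad of lid 2 (lid 1 at the tray's +y end, 4 at its -y end): 0 closed, growing as the blue-dot end sinks into the cell and the opposite (+x) end rises; stop at 1.4. Over a full cell the dot end of a lid gives under 3 mm (below 0.06 rad) and is then solid.
- lid3 (a joint): Angle in rad of lid 3 (lid 1 at the tray's +y end, 4 at its -y end): 0 closed, growing as the blue-dot end sinks into the cell and the opposite (+x) end rises; stop at 1.4. Over the empty cell a lid turns against pin friction (0.04 N m, about 1.5 N at the dot) and stays at whatever angle it is left. Lids are slippery (friction about 0.35); a level push on a barely raised edge can jam and shove the tray.
- lid4 (a joint): Angle in rad of lid 4 (lid 1 at the tray's +y end, 4 at its -y end): 0 closed, growing as the blue-dot end sinks into the cell and the opposite (+x) end rises; stop at 1.4. All lids lie flush with the tray's rim when closed; at the 1.4 stop, pushing on shoves the tray.
- lid1_pad (a point): Centre of the blue dot (18 mm across) on top of lid 1, 30 mm from its pin and 14 mm from the lid's end on the robot's side: the place to press. Axes: the lid's, at angle 0 those of the tray. Moves with the lid.
- lid1_edge (a point): Middle of the far (+x) end face of lid 1, half-way through its 5 mm thickness, 50 mm from the pin: the edge that rises. Moves with the lid.
- lid2_pad (a point): Centre of the blue dot (18 mm across) on top of lid 2, 30 mm from its pin and 14 mm from the lid's end on the robot's side: the place to press. Axes: the lid's, at angle 0 those of the tray. Moves with the lid.
- lid2_edge (a point): Middle of the far (+x) end face of lid 2, half-way through its 5 mm thickness, 50 mm from the pin: the edge that rises. Moves with the lid.
- lid3_pad (a point): Centre of the blue dot (18 mm across) on top of lid 3, 30 mm from its pin and 14 mm from the lid's end on the robot's side: the place to press. Axes: the lid's, at angle 0 those of the tray. Moves with the lid.
- lid3_edge (a point): Middle of the far (+x) end face of lid 3, half-way through its 5 mm thickness, 50 mm from the pin: the edge that rises. Moves with the lid.
- lid4_pad (a point): Centre of the blue dot (18 mm across) on top of lid 4, 30 mm from its pin and 14 mm from the lid's end on the robot's side: the place to press. Axes: the lid's, at angle 0 those of the tray. Moves with the lid.
- lid4_edge (a point): Middle of the far (+x) end face of lid 4, half-way through its 5 mm thickness, 50 mm from the pin: the edge that rises. Moves with the lid.
- jar: Amber screw jar with a white cap, 48 mm across, 60 mm high; origin under its centre. Bystander.
- tub: Small open white cup, 56 mm across, 40 mm high; origin under its centre. Bystander.
- tweezers: Steel tweezers lying flat, about 125 mm long along their x, 5 mm thick; origin near the middle, on the underside. Bystander.
- reel: Blue and black component reel lying flat, 90 mm across, 12 mm thick; origin under its centre. Bystander.
- board0: Small green circuit board, 76 (its x) by 24 mm, 13 mm high with its parts; origin under its centre. Bystander.
- board1: Small green circuit board, 76 (its x) by 24 mm, 13 mm high with its parts; origin under its centre. Bystander.
- board2: Small green circuit board, 76 (its x) by 24 mm, 13 mm high with its parts; origin under its centre. Bystander.

How it is judged:
On the way, in this order (a step that is already met when the one before it is completed fails the run):
1. the lid of the empty cell rocks: a lid has turned by more than 0.15 rad (and not yet 1.0) while the fingers touch the tray or its lids (((value of joint lid1 between 0.15 and 1 rad and contact force between the fingers and tray above 0.2 N) or (value of joint lid2 between 0.15 and 1 rad and contact force between the fingers and tray above 0.2 N) or (value of joint lid3 between 0.15 and 1 rad and contact force between the fingers and tray above 0.2 N) or (value of joint lid4 between 0.15 and 1 rad and contact force between the fingers and tray above 0.2 N))), for 0.04 s.
2. that lid is pushed open past 1.1 rad (value of joint any of lid1, lid2, lid3, lid4 above 1.1 rad), for 0.2 s.
At the end, for the whole second after the job is handed in: One lid stands open by more than 1.1 rad (63 degrees) and is at rest, the other three are below 0.1 rad, and the tray stands flat, at rest and within 25 mm of where it was (((value of joint lid1 above 1.1 rad and velocity of joint lid1 between -0.05 and 0.05 rad/s and value of joint each of lid2, lid3, lid4 below 0.1 rad) or (value of joint lid2 above 1.1 rad and velocity of joint lid2 between -0.05 and 0.05 rad/s and value of joint each of lid1, lid3, lid4 below 0.1 rad) or (value of joint lid3 above 1.1 rad and velocity of joint lid3 between -0.05 and 0.05 rad/s and value of joint each of lid1, lid2, lid4 below 0.1 rad) or (value of joint lid4 above 1.1 rad and velocity of joint lid4 between -0.05 and 0.05 rad/s and value of joint each of lid1, lid2, lid3 below 0.1 rad)) and angle between tray's own z axis and vertical below 0.05 rad and distance of tray from where it was at the start of the episode below 0.025 m and linear speed of tray below 0.01 m/s); the robot touches nothing.
It fails at once if the tray is lifted, tipped or shoved by more than 25 mm (distance of tray from where it was at the start of the episode above 0.025 m or angle between tray's own z axis and vertical above 0.15 rad).
It fails at once if a thing beside the tray (jar, tub, tweezers, reel, boards) is moved by more than 30 mm or lifted (distance of any of jar, tub, tweezers, reel, board0, board1, board2 from where it was at the start of the episode above 0.03 m).
It also fails if it takes over 45 s, if anything falls off the work surface, if the arm or the gripper's body presses on something with over 40 N, if the wrist force passes 120 N, or if a joint passes its speed limit or range.

ROBOT

A 6-joint arm with a two-finger parallel gripper is mounted at the origin on the work surface. World frame = base frame: x ahead of the robot, y to its left, z up, the work surface at z = 0. Lengths are in m, angles in rad, forces in N, time in s.
With the tool pointing down it reaches from about 0.25 to 0.775 m from the base axis. Payload 4 kg.
Tool frame: the origin (TCP) lies midway between the tips of the shut fingers; the grasp point (between the pads) lies 19 mm behind it; z points along the fingers, y is the direction in which the jaws open and shut (so a half turn about z gives the same grasp; the last joint's range is limited). The gripper opens to 94 mm and grips with 3 to 60 N. Pads are 16 mm wide; open, the fingers measure 119 mm over their backs; the gripper's body (75 mm by 177 mm) begins 78 mm behind the grasp point.
Start: joints at [-1.39, 0.087, 1.371, -0, 1.684, -0.103], TCP at [0.154, -0.528, 0.206] pointing down, gripper open.
Joint ranges: [-3.1, 3.1], [-0.76, 2.03], [0.27, 2.55], [-1.08, 4.22], [0.17, 2.65], [-2.57, 2.57]. Speed limits (rad/s): [2.79, 2.79, 3.14, 3.14, 3.14, 3.14].

INTERFACE

Orientations are given as [roll, pitch, yaw] about the fixed x, y, z axes, in that order (R = Rz(yaw) Ry(pitch) Rx(roll)).
In Python, from bench import robot gives the robot as it stands.
- The arm moves only by the tool drive_tool, never from a script. Its argument "series" is a list that holds one entry, the list of rows, each a list of 7 numbers: the turn, a rotation vector about the tool's x, y, z in rad, then the shift along the tool's x, y, z in cm, then the opening in per cent of the stroke, from 0 (shut) to 100 (fully open). In form: [[[rx, ry, rz, tx, ty, tz, fingers], ...]]. A call has 1 to 20 rows; each row is the pose to reach, as a shift and turn from the pose measured when the call began, along the tool's axes at that moment; what a row does not reach only later rows make up. A row lasts 1/10 s, in which the tool goes at most 50 mm and 8.59 degrees, less where a joint would pass 70% of its speed; a pose out of reach is approached as far as the arm can. A call with a gripper value outside its range is refused whole. The fingers move at their own pace and stop on an object; the grip force is fixed at half the most. Time passes only in rows, so rows that repeat a pose let the fingers close. It gives the time, the measured TCP pose, the force and the opening at its end, in the units of the state.
- robot.get_obs(): the state, without advancing time (a new reading comes with each control period).
- robot.snapshot(name): name is "scene" or "top" or "wrist"; returns a dict with "img" (384x512x3 uint8, blue, green, red), "depth" (384x512 float32, m along the optical axis (not along the pixel's ray), 0 where there is no reading), "vertical_fov" (degrees; the focal length in pixels is half the picture's height over the tangent of half this angle, whatever the lens; pixels are square), "cx", "cy" (the principal point, pixels), "dist_coeffs" ([k1, k2, p1, p2, k3] as OpenCV has them; the pictures are not rectified), "rvec" (rotation vector, rad) and "tvec" (3), from world to camera coordinates, as OpenCV has them. Camera axes: x right, y down, z forward; pixel columns grow to the right and rows downward; lengths in m; the calibration is good to about 2 mm. A picture is of the moment at which its call begins.
- robot.close_job(): hands the job in, once; it reports no verdict.
The state is a dict: "time": time; "joint_positions": joint angles; "qvel": joint speeds; "joint_torque": joint torques, N m; "tool_pos": TCP position; "ee_rot": TCP orientation; "wrist_force": force on the tool from outside, world axes, zero at the start; "wrist_torque": the same for the moment, N m; "width": finger opening in m.
Only numpy, scipy, OpenCV 4.12 (cv2) and the standard library are available. Lean on these libraries where they do the work, as an engineer would, in place of code of your own. Each camera call takes 0.05 s, during which the arm holds its last target.

## Working session

There is one attempt and no reset: what is moved stays moved. The work goes in short steps, Python scripts to look and compute and a tool call to move; the robot and the scene stay as the last step left them, time stands still between calls to the robot, and variables do not carry over. Pictures are saved under pics/ and viewed, and the job is handed in when it is done.

Besides the shell and the picture viewer there is one more tool, called after ">>>" as name(argument=value, ...), one argument or row to a line, values as JSON. drive_tool: Moves the arm, as the interface text tells. Its arguments: {"type":"object","properties":{"series":{"type":"array","items":{"type":"array","items":{"type":"array","items":{"type":"number"}}}}},"required":["series"]}

```bash
mkdir -p pics
cat > h.py <<'E'
import numpy as np, cv2
from bench import robot
def snap(n,f):
    s=robot.snapshot(n); cv2.imwrite('pics/'+f+'.png',s['img']); 
    np.savez('pics/'+f+'.npz',**{k:np.asarray(v) for k,v in s.items()}); return s
def K(s):
    f=s['img'].shape[0]/2/np.tan(np.radians(s['vertical_fov'])/2)
    return np.array([[f,0,s['cx']],[0,f,s['cy']],[0,0,1.]])
def world(s,uv,d=None,z=None):
    uv=np.asarray(uv,float).reshape(-1,1,2)
    n=cv2.undistortPoints(uv,K(s),np.asarray(s['dist_coeffs'],float)).reshape(-1,2)
    R=cv2.Rodrigues(np.asarray(s['rvec'],float))[0];t=np.asarray(s['tvec'],float).ravel()
    r=np.c_[n,np.ones(len(n))]@R; c=-R.T@t
    if z is not None: return c+r*((z-c[2])/r[:,2])[:,None]
    return c+r*np.asarray(d).reshape(-1,1)
E
python3 - <<'E'
from h import *
for n in ['scene','top']: snap(n,n+'0')
print(robot.get_obs())
E
```

```text
{'time': 0.1, 'joint_positions': array([-1.39012611e+00,  8.78770371e-02,  1.37205425e+00, -2.75188025e-05,
        1.68359342e+00, -1.03114694e-01]), 'qvel': array([ 8.49853642e-04, -2.66343108e-03, -3.94445187e-03, -7.77083023e-05,
       -9.15387162e-04, -7.58930464e-05]), 'joint_torque': array([ 2.09410937e-03, -3.41253483e+01, -3.03300762e+01,  7.19144451e-02,
        3.04043025e-02, -9.99641406e-05]), 'tool_pos': array([ 0.15388754, -0.52753601,  0.20444822]), 'ee_rot': array([-3.13966805e+00, -1.71665732e-04,  2.83781677e-01]), 'wrist_force': array([-0.58155253,  0.24417459, -0.65597201]), 'wrist_torque': array([-0.0191671 ,  0.00105575,  0.04024759]), 'width': 0.09400784171683838}
```

View pics/scene0.png

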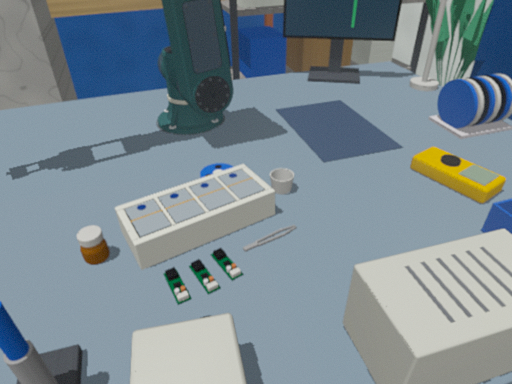

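View pics/top0.png

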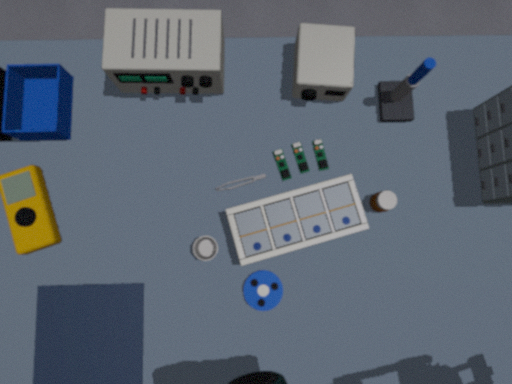

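The scene view shows the tray with its blue dots towards the robot. In the top view the dots are near (257,246), (287,238), (317,229) and (346,220), with the reel in front at (263,291), the jar at (383,201) and the tub at (205,248).

Run:
```python
from h import *
s=dict(np.load('pics/top0.npz')); im=s['img'].astype(int); 
s={k:(v if v.ndim else v.item()) for k,v in s.items()}
d=s['depth']
b,g,r=im[...,0],im[...,1],im[...,2]
m=((b-r>60)).astype(np.uint8); m[:, :225]=0; m[265:]=0; m[:195]=0
n,l,st,c=cv2.connectedComponentsWithStats(m)
pts=[c[i] for i in range(1,n) if 15<st[i,4]<200]; pts=sorted(pts,key=lambda p:p[0])
P=world(s,pts,z=.062); print(np.round(pts,1)); print(P.round(4))
v=P[0]-P[-1]; print('len',np.linalg.norm(v)/3,'yaw',np.arctan2(-v[0],v[1]))
# depth check at dots
print(world(s,pts,d=[np.median(d[int(p[1])-1:int(p[1])+2,int(p[0])-1:int(p[0])+2]) for p in pts]).round(4))
# white tray mask
w=((np.minimum(np.minimum(b,g),r)>190)).astype(np.uint8)
w[:170]=0;w[270:]=0;w[:,:222]=0;w[:,371:]=0
cs=max(cv2.findContours(w,0,2)[0],key=cv2.contourArea)
box=cv2.boxPoints(cv2.minAreaRect(cs)); print(box); B=world(s,box,z=.062);print(B.round(4), B.mean(0))
# other items
for nm,uv,z in [('jar',(383,201),.06),('tub',(205,248),.04),('reel',(263,291),.012),('b',(283,164),.01),('b',(300,157),.01),('b',(320,154),.01),('twz',(265,176),.005)]:
    print(nm,world(s,[uv],z=z).round(3))
```

```text
[[256.6 245.8]
 [286.6 237.4]
 [316.2 228.7]
 [345.6 220. ]]
[[ 0.4571  0.0208  0.062 ]
 [ 0.4738 -0.0453  0.062 ]
 [ 0.491  -0.111   0.062 ]
 [ 0.5087 -0.1769  0.062 ]]
len 0.06809019040348403 yaw 0.2553215573954762
[[ 0.4571  0.0208  0.0619]
 [ 0.4737 -0.0451  0.0635]
 [ 0.4911 -0.1111  0.0613]
 [ 0.5086 -0.1766  0.063 ]]Traceback (most recent call last):
  File "<stdin>", line 16, in <module>
ValueError: max() iterable argument is empty
```

```bash
cat >> h.py <<'E'
from scipy.spatial.transform import Rotation as Ro
YAW=.2553; ux=np.array([np.cos(YAW),np.sin(YAW),0]); uy=np.array([-ux[1],ux[0],0])
dots=np.array([[.4571,.0208,0],[.4738,-.0453,0],[.491,-.111,0],[.5087,-.1769,0]])
def rel(p,yaw=YAW):
    o=robot.get_obs(); R=Ro.from_euler('xyz',o['ee_rot'])
    T=Ro.from_euler('xyz',[np.pi,0,yaw])
    print('t',o['time'],'pos',o['tool_pos'].round(4),'F',o['wrist_force'].round(2),'w',round(o['width'],4))
    print('rot',(R.inv()*T).as_rotvec().round(3),'cm',(R.inv().apply(np.asarray(p)-o['tool_pos'])*100).round(2))
E
python3 - <<'E'
from h import *
p=dots[3].copy();p[2]=.10; rel(p)
E
```

```text
t 0.1 pos [ 0.1539 -0.5275  0.2044] F [-0.58  0.24 -0.66] w 0.094
rot [-0.002 -0.     0.028] cm [ 43.88 -23.71  10.5 ]
```

>>> drive_tool(
  series=[
    [[0,0,0.03,10,-5.4,0,0],[0,0,0.03,20,-10.8,0,0],[0,0,0.03,30,-16.2,0,0],[0,0,0.03,40,-21.6,0,0],[0,0,0.03,43.9,-23.7,2,0],[0,0,0.03,43.9,-23.7,2,0],[0,0,0.03,43.9,-23.7,2,0],[0,0,0.03,43.9,-23.7,2,0],[0,0,0.03,43.9,-23.7,4,0],[0,0,0.03,43.9,-23.7,6,0],[0,0,0.03,43.9,-23.7,9,0],[0,0,0.03,43.9,-23.7,10.5,0],[0,0,0.03,43.9,-23.7,10.5,0],[0,0,0.03,43.9,-23.7,10.5,0],[0,0,0.03,43.9,-23.7,10.5,0]],
  ],
)

```text
time: 1.6
tool_pos: [0.5096, -0.1784, 0.1023]
ee_rot: [3.141, -0.003, 0.252]
wrist_force: [0.2, 0.8, -0.1]
width: 0.0005
```

Run:
```python
from h import *
p=dots[3].copy();p[2]=.057; rel(p)
```

```text
t 1.6 pos [ 0.5096 -0.1784  0.1023] F [ 0.16  0.76 -0.08] w 0.0005
rot [ 0.001 -0.003 -0.003] cm [-0.06 -0.18  4.53]
```

>>> drive_tool(
  series=[
    [[0,0,0,-0.1,-0.2,1.5,0],[0,0,0,-0.1,-0.2,3,0],[0,0,0,-0.1,-0.2,3.6,0],[0,0,0,-0.1,-0.2,3.9,0],[0,0,0,-0.1,-0.2,4.2,0],[0,0,0,-0.1,-0.2,4.4,0],[0,0,0,-0.1,-0.2,4.5,0],[0,0,0,-0.1,-0.2,4.5,0]],
  ],
)

```text
time: 2.4
tool_pos: [0.5074, -0.1766, 0.061]
ee_rot: [3.141, -0.002, 0.252]
wrist_force: [-8.8, 3.7, 16.4]
width: 0.0005
```

>>> drive_tool(
  series=[
    [[0,0,0,0,0,-1,0],[0,0,0,0,0,-2,0],[0,0,0,0.1,-4,-2,0],[0,0,0,0.1,-6.8,-2,0],[0,0,0,0.1,-6.8,-2,0],[0,0,0,0.1,-6.8,-1.5,0],[0,0,0,0.1,-6.8,-1.5,0]],
  ],
)

```text
time: 3.1
tool_pos: [0.4914, -0.1112, 0.0753]
ee_rot: [3.141, -0.001, 0.252]
wrist_force: [0.2, 0.5, 0.4]
width: 0.0003
```

Run:
```python
from h import *
p=dots[2].copy();p[2]=.055; rel(p)
```

```text
t 3.1 pos [ 0.4914 -0.1112  0.0753] F [0.21 0.5  0.39] w 0.0003
rot [ 0.    -0.001 -0.004] cm [-0.03 -0.03  2.03]
```

>>> drive_tool(
  series=[
    [[0,0,0,0,0,0.8,0],[0,0,0,0,0,1.2,0],[0,0,0,0,0,1.5,0],[0,0,0,0,0,1.7,0],[0,0,0,0,0,1.9,0],[0,0,0,0,0,2.0,0],[0,0,0,0,0,2.0,0]],
  ],
)

```text
time: 3.8
tool_pos: [0.4912, -0.112, 0.0608]
ee_rot: [3.14, -0.001, 0.251]
wrist_force: [-12.0, 2.3, 26.2]
width: 0.0004
```

>>> drive_tool(
  series=[
    [[0,0,0,0,0,-1,0],[0,0,0,0,0,-2,0],[0,0,0,0,-4,-2,0],[0,0,0,0,-6.8,-2,0],[0,0,0,0,-6.8,-2,0],[0,0,0,0,-6.8,-1.5,0],[0,0,0,0,-6.8,-1.5,0]],
  ],
)

```text
time: 4.5
tool_pos: [0.474, -0.0468, 0.0746]
ee_rot: [3.14, 0.001, 0.251]
wrist_force: [0.4, -0.2, 0.5]
width: 0.0006
```

Run:
```python
from h import *
p=dots[1].copy();p[2]=.055; rel(p)
```

```text
t 4.5 pos [ 0.474  -0.0468  0.0746] F [ 0.43 -0.19  0.49] w 0.0006
rot [ 0.002  0.001 -0.005] cm [ 0.02 -0.16  1.96]
```

>>> drive_tool(
  series=[
    [[0,0,0,0,-0.1,0.8,0],[0,0,0,0,-0.1,1.2,0],[0,0,0,0,-0.1,1.5,0],[0,0,0,0,-0.1,1.7,0],[0,0,0,0,-0.1,1.9,0],[0,0,0,0,-0.1,2.0,0],[0,0,0,0,-0.1,2.0,0]],
  ],
)

```text
time: 5.2
tool_pos: [0.4739, -0.046, 0.0547]
ee_rot: [3.14, 0.001, 0.251]
wrist_force: [-0.8, -1.1, 1.2]
width: 0.0004
```

>>> drive_tool(
  series=[
    [[0,0,0,0,0.05,0.4,0],[0,0,0,0,0.05,0.8,0],[0,0,0,0,0.05,1.2,0],[0,0,0,0,0.05,1.6,0],[0,0,0,0,0.05,1.6,0]],
  ],
)

```text
time: 5.7
tool_pos: [0.4731, -0.0463, 0.0375]
ee_rot: [3.141, 0.003, 0.251]
wrist_force: [-0.5, -0.0, -0.2]
width: 0.0005
```

Run:
```python
from h import *
snap('scene','scene1')
s=snap('wrist','wrist1')
cv2.imwrite('pics/s1z.png',cv2.resize(cv2.imread('pics/scene1.png')[140:290,80:310],None,fx=3,fy=3))
```

```text
(no output)
```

View pics/s1z.png

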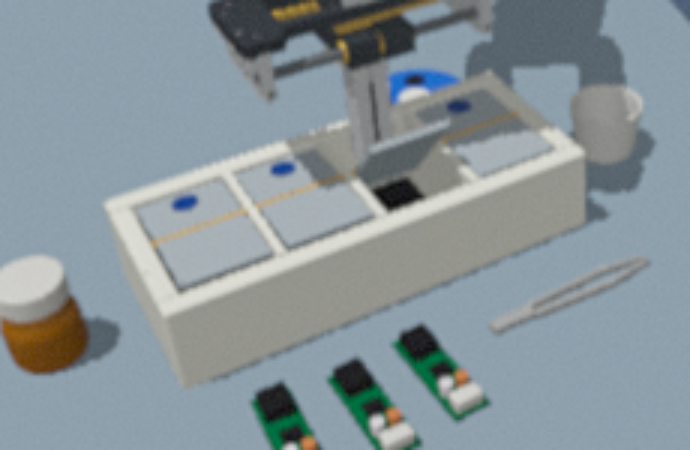

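The view shows lid 2 tilted (its edge at about (410,140) in the crop) and an empty cell beneath it; the neighbours are flat. Next I lift out and go round to its far side.

>>> drive_tool(
  series=[
    [[0,0,0,0,-0.05,-2,0],[0,0,0,0,-0.05,-5,0],[0,0,0,0,-0.05,-9,0],[0,0,0,3,-0.05,-11,0],[0,0,0,7,-0.05,-11,0],[0,0,0,10,-0.05,-11,0],[0,0,0,10,-0.05,-11,0],[0,0,0,10,-0.05,-11,0]],
  ],
)

```text
time: 6.6
tool_pos: [0.57, -0.0207, 0.1469]
ee_rot: [3.141, 0.004, 0.251]
wrist_force: [0.7, 0.3, -0.3]
width: 0.0004
```

Run:
```python
from h import *
s=snap('top','top2'); snap('scene','scene2')
p=dots[1]+.097*ux;p[2]=.082; rel(p)
# lid2 profile from depth: points in tray coords about pin
d=s['depth']; v,u=np.mgrid[170:270,230:340]; dd=d[170:270,230:340]
P=world(s,np.c_[u.ravel(),v.ravel()],d=dd.ravel())
q=P-(dots[1]+.03*ux); a=q@ux; b=q@uy
k=(abs(b)<.022)&(a>-.05)&(a<.055)
o=np.argsort(a[k]); A=a[k][o];Z=P[k][o][:,2]
for lo in np.arange(-.05,.055,.008):
    m=(A>=lo)&(A<lo+.008)
    if m.any(): print(round(lo,3),np.percentile(Z[m],[10,50,90]).round(3))
cv2.imwrite('pics/s2z.png',cv2.resize(cv2.imread('pics/scene2.png')[140:290,80:310],None,fx=3,fy=3))
```

```text
t 6.7 pos [ 0.5695 -0.021   0.1475] F [-0.28 -0.31 -0.59] w 0.0006
rot [ 0.001  0.003 -0.005] cm [-0.15 -0.07  6.55]
-0.05 [0.007 0.476 0.524]
-0.042 [0.008 0.479 0.521]
-0.034 [0.009 0.478 0.519]
-0.026 [0.034 0.473 0.516]
-0.018 [0.045 0.471 0.514]
-0.01 [0.054 0.468 0.51 ]
-0.002 [0.064 0.463 0.508]
0.006 [0.073 0.462 0.503]
0.014 [0.082 0.086 0.497]
0.022 [0.093 0.505 0.517]
0.03 [0.264 0.424 0.514]
0.038 [0.01  0.383 0.462]
0.046 [0.005 0.01  0.047]
0.054 [0.061 0.062 0.063]
```

View pics/s2z.png

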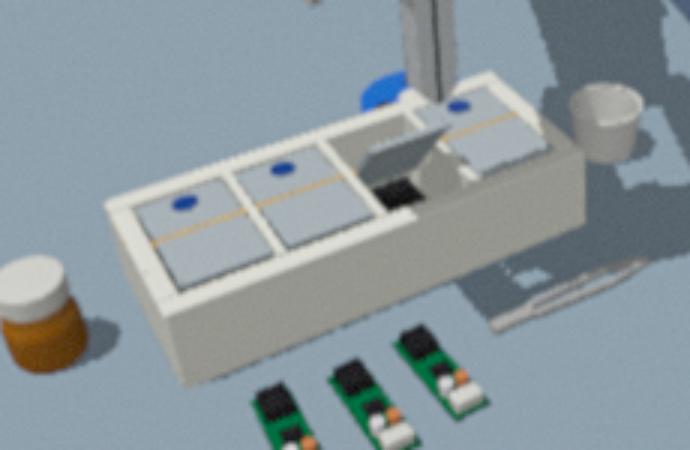

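Lid 2 stands at about 0.85 rad and the finger is above and beyond its raised edge. Now down and push.

>>> drive_tool(
  series=[
    [[0,0,0,-0.1,0,3,0],[0,0,0,-0.1,0,6,0],[0,0,0,-0.1,0,6.5,0],[0,0,0,-0.1,0,6.5,0],[0,0,0,-1,0,6.5,0],[0,0,0,-2,0,6.5,0],[0,0,0,-2.6,0,6.5,0],[0,0,0,-3.2,0,6.5,0],[0,0,0,-3.7,0,6.5,0],[0,0,0,-4.2,0,6.5,0],[0,0,0,-4.2,0,6.5,0],[0,0,0,-4.2,0,6.5,0]],
  ],
)

```text
time: 7.9
tool_pos: [0.5278, -0.0316, 0.0821]
ee_rot: [3.141, 0.005, 0.25]
wrist_force: [0.3, 0.2, 0.1]
width: 0.0004
```

Run:
```python
from h import *
p=dots[1]+.056*ux;p[2]=.082; rel(p)
snap('scene','scene3')
cv2.imwrite('pics/s3z.png',cv2.resize(cv2.imread('pics/scene3.png')[140:290,80:310],None,fx=3,fy=3))
```

```text
t 7.9 pos [ 0.5278 -0.0316  0.0821] F [0.33 0.16 0.06] w 0.0004
rot [ 0.     0.005 -0.005] cm [ 0.02 -0.04  0.01]
```

View pics/s3z.png

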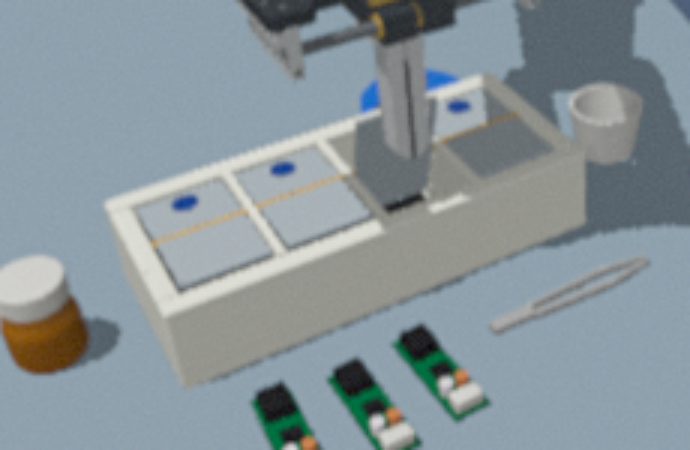

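The lid now stands steep in front of the finger. I back away and measure its angle.

>>> drive_tool(
  series=[
    [[0,0,0,1,0,0,0],[0,0,0,3,0,0,0],[0,0,0,5,0,-1,0],[0,0,0,7,0,-4,0],[0,0,0,9,0,-8,0],[0,0,0,11,0,-12,0],[0,0,0,11,5,-12,0],[0,0,0,11,10,-12,0],[0,0,0,11,15,-12,0],[0,0,0,11,20,-12,0],[0,0,0,11,20,-12,0],[0,0,0,11,20,-12,0]],
  ],
)

```text
time: 9.15
tool_pos: [0.6849, -0.1988, 0.1997]
ee_rot: [-3.14, 0.006, 0.248]
wrist_force: [-0.3, 0.7, 0.1]
width: 0.0004
```

Run:
```python
from h import *
print(robot.get_obs()['tool_pos'])
for n in ['top','scene']:
    s=snap(n,n+'4'); d=s['depth']; H,W=d.shape
    v,u=np.mgrid[:H,:W]; k=d>0
    P=world(s,np.c_[u[k],v[k]],d=d[k])
    q=P-(dots[1]+.03*ux); a=q@ux; b=q@uy
    m=(abs(b)<.024)&(a>-.02)&(a<.04)&(P[:,2]>.068)&(P[:,2]<.125)
    print(n,m.sum())
    if m.sum()>5:
        A,Z=a[m],P[m,2]
        pr=np.polyfit(Z,A,1); print('ang from slope',np.arctan2(1,pr[0]),'maxz',Z.max(),np.c_[A,Z][np.argsort(Z)][::max(1,len(Z)//12)].round(4).tolist())
s=dict(np.load('pics/top4.npz'));s={k:(v if v.ndim else v.item()) for k,v in s.items()}
cv2.imwrite('pics/t4z.png',cv2.resize(s['img'][130:320,180:410],None,fx=3,fy=3))
cv2.imwrite('pics/s4z.png',cv2.resize(cv2.imread('pics/scene4.png')[140:290,80:310],None,fx=3,fy=3))
```

```text
[ 0.68485541 -0.19883017  0.19968855]
top 181
ang from slope 1.2421273958222558 maxz 0.11027877701194588 [[-0.0004, 0.0688], [0.001, 0.0733], [0.0027, 0.078], [0.0048, 0.084], [0.0053, 0.0883], [0.0066, 0.0933], [0.0082, 0.0968], [0.0094, 0.1022], [0.0139, 0.1055], [0.015, 0.1067], [0.0121, 0.1078], [0.0129, 0.1088], [0.0154, 0.1103]]
scene 322
ang from slope 1.3232017645273033 maxz 0.1085499919512849 [[0.0073, 0.0682], [0.0069, 0.0716], [0.0087, 0.0755], [0.0086, 0.0793], [0.0112, 0.0832], [0.0115, 0.0868], [0.0121, 0.0902], [0.0135, 0.0938], [0.0141, 0.0966], [0.0159, 0.1003], [0.015, 0.1034], [0.0151, 0.1059], [0.013, 0.1075]]
```

View pics/t4z.png

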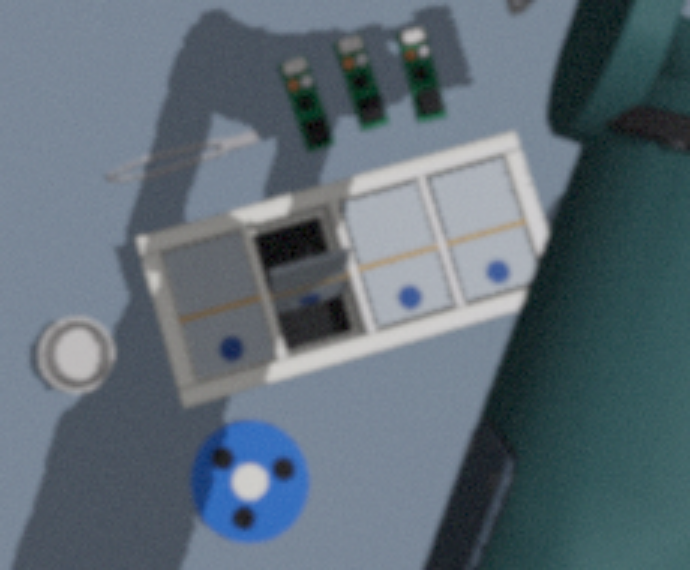

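View pics/s4z.png

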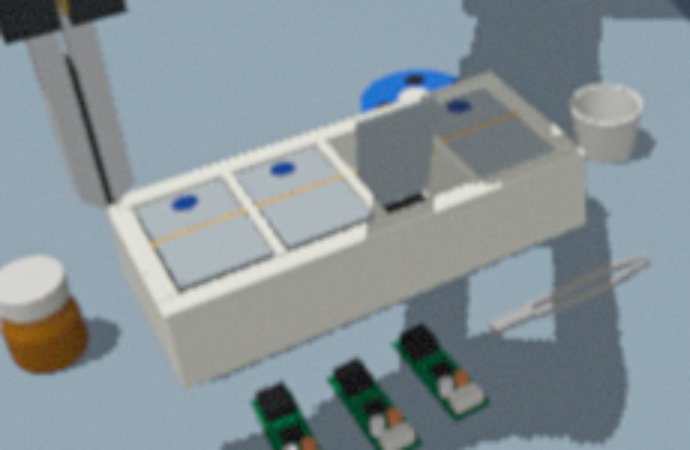

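Lid 2 stands at about 1.24–1.32 rad with the finger clear, and the other lids look flat. I'll check that the tray hasn't shifted, then hand in.

Run:
```python
from h import *
s=dict(np.load('pics/top4.npz'));s={k:(v if v.ndim else v.item()) for k,v in s.items()}
im=s['img'].astype(int); m=((im[...,0]-im[...,2]>45)).astype(np.uint8); m[:, :225]=0; m[262:]=0; m[:195]=0;m[:,360:]=0
n,l,st,c=cv2.connectedComponentsWithStats(m)
for i in range(1,n):
    if st[i,4]>12: 
        p=world(s,[c[i]],z=.062)[0]; p[2]=0; e=p-dots; j=np.argmin(np.linalg.norm(e,axis=1)); print(j+1,(e[j]*1000).round(1),st[i,4])
o=robot.get_obs();print(o['wrist_force'],o['qvel'].round(4))
robot.close_job()
```

```text
4 [-0.1  0.3  0. ] 40
3 [-0.2  0.4  0. ] 40
1 [ 0.2 -0.3  0. ] 31
[ 0.26138258  0.01151728 -0.45424386] [ 0.0177 -0.0215  0.0061 -0.0027 -0.0006 -0.0013]
the job is handed in; nothing more can be done
```

I found the empty cell under lid 2, pushed that lid open and handed the job in; no verdict is reported. I pressed lids 4, 3 and 2 in turn. Lids 4 and 3 were solid at 16 N and 26 N, while lid 2 sank at about 1 N. I did not press lid 1. I pressed lid 2 down to about 0.85 rad, then pushed its raised edge over from the far side.

Last checks before handing in:
- **Lid 2:** it stands by itself at about 1.24 rad from the top camera and 1.32 rad from the scene camera. The two disagree slightly, but both are above 1.1 and below the 1.4 stop.
- **Other lids:** they look flat in the pictures; I did not measure their angles.
- **Tray:** the dots on lids 1, 3 and 4 are within 0.5 mm of where they were at the start.
- **Bystanders:** the things around the tray look undisturbed in the pictures; I did not measure them.
- **Robot:** the arm was clear of everything, with wrist force close to zero.

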